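# Fetch the sample jar from behind the reagent bottles and weigh it

### The arm

A 6-joint arm with a two-finger parallel gripper is mounted at the origin on the work surface. World frame = base frame: x ahead of the robot, y to its left, z up, the work surface at z = 0. Lengths are in m, angles in rad, forces in N, time in s.
With the tool pointing down it reaches from about 0.3 to 0.825 m from the base axis. Payload 5.4 kg.
Tool frame: the origin (TCP) lies at the very end of the fingers, on their centre line; the grasp point (between the pads) lies 19 mm behind it; z points along the fingers, y is the line along which they close (so a half turn about z gives the same grasp; the last joint's range is limited). The gripper opens to 92 mm and grips with 3 to 60 N. Pads are 20 mm wide; open, the fingers measure 128 mm over their backs; the gripper's body (75 mm by 189 mm) begins 69 mm behind the grasp point.
Start: joints at [-1.373, 0.158, 1.597, -0, 1.386, -0.21], TCP at [0.228, -0.528, 0.215] pointing down, gripper open.
Joint ranges: [-2.91, 2.91], [-0.94, 2.29], [0.18, 2.7], [-1.29, 4.43], [0.17, 2.64], [-3, 3]. Speed limits (rad/s): [2.57, 2.57, 3.14, 3.14, 3.14, 3.14].

### API

Orientations are given as a rotation vector (axis times angle).
In Python, from workcell import bot gives the robot as it stands. Calls block until the motion is done:
- bot.goto(position, orientation): joint-space move of the TCP to a pose.
- bot.line_to(position, rot=None, max_speed=0.15): straight line of the TCP; rot=None keeps the orientation; max_speed is the mean speed in m/s.
- bot.set_joints(angles): joint-space move.
- bot.set_gripper(opening, newtons=None): opening from 0.0 (shut) to 1.0 (fully open); newtons is the grip in N (None keeps the last); returns when the fingers have stopped.
- bot.hold(seconds).
- bot.inverse_kinematics(position, orientation): joint angles nearest the present ones, or None.
- bot.read_camera(name): name is "side" or "top" or "wrist"; returns a dict with "pixels" (480x640x3 uint8, blue, green, red), "fx", "fy", "cx", "cy" (pixels), "R" (3x3) and "t" (3): a world point X has camera coordinates R X + t. Camera axes: x right, y down, z forward; pixel columns grow to the right and rows downward; lengths in m; the calibration is good to about 2 mm. The wrist camera is an equidistant fisheye: a pixel r from the principal point sees the ray r / f radians off the axis. A picture is of the moment at which its call begins. There is no depth.
A pose or a line that the arm cannot do raises bot.MotionError and nothing moves.
- bot.job_done(): hands the job in; it is judged then, once.
Readings, each from a call of its own:
- bot.current_clock(): time.
- bot.current_joints(): joint angles.
- bot.current_joint_vel(): joint speeds.
- bot.current_effort(): joint torques, N m.
- bot.current_ee_pos(): TCP position.
- bot.current_tool_rot(): TCP orientation.
- bot.current_contact_force(): force on the tool from outside, world axes, zero at the start.
- bot.current_ft_torque(): the same for the moment, N m.
- bot.current_opening(): opening from 0.0 (shut) to 1.0 (fully open).
- bot.current_grip_force(): force on a finger pad.
Only numpy, scipy, OpenCV 4.12 (cv2) and the standard library are available. Lean on these libraries where they do the work, as an engineer would, in place of code of your own. Each camera call takes 0.05 s, during which the arm holds its last target. There are 200 camera calls.

### The job

The small amber sample jar is hemmed in by three capped bottles: first move all three bottles into the grey tray, leaving the jar where it is until they all stand there, then set the jar in the middle of the balance pan while they wait in the tray. After that put each bottle back in the middle of the pad of its own colour. Keep everything upright, set things down gently instead of dropping them, and do not push the glass beaker.

Things in the scene. Friction and masses are not known exactly. Their poses are not given: they have to be found in the camera images.
- jar_mid (a point): Amber (brown) jar with black lid, 36 mm diameter, 50 mm high, about 70 g. Point: on its axis, 25 mm above its underside; z up. It starts on a white board 6 mm thick. The bottles stand around it, 60 mm away centre to centre: one towards the robot, one on either side. A bottle has 25 mm free on both sides only along the horizontal line square to the line from jar to bottle.
- bottle_red_mid (a point): White upright bottle with red screw cap and red band; round, 48 mm diameter up to 74 mm height, 100 mm high with its cap (cap 36 mm diameter), 0.1 to 0.2 kg. This point is on its axis, 50 mm above its underside (half-way up); z is up. At the start it stands on the red pad.
- bottle_blue_mid (a point): White upright bottle with blue screw cap and blue band; round, 48 mm diameter up to 74 mm height, 100 mm high with its cap (cap 36 mm diameter), 0.1 to 0.2 kg. This point is on its axis, 50 mm above its underside (half-way up); z is up. At the start it stands on the blue pad.
- bottle_yellow_mid (a point): White upright bottle with yellow screw cap and yellow band; round, 48 mm diameter up to 74 mm height, 100 mm high with its cap (cap 36 mm diameter), 0.1 to 0.2 kg. This point is on its axis, 50 mm above its underside (half-way up); z is up. At the start it stands on the yellow pad.
- pad_red: Thin round red pad, 66 mm diameter, 3 mm thick, fixed on the white board: the place of the bottle with the red cap (a ring of it shows around the bottle). Origin: centre of its underside, 6 mm above the bench; its top is 9 mm above the bench. Which colour lies where varies.
- pad_blue: Thin round blue pad, 66 mm diameter, 3 mm thick, fixed on the white board: the place of the bottle with the blue cap (a ring of it shows around the bottle). Origin: centre of its underside, 6 mm above the bench; its top is 9 mm above the bench. Which colour lies where varies.
- pad_yellow: Thin round yellow pad, 66 mm diameter, 3 mm thick, fixed on the white board: the place of the bottle with the yellow cap (a ring of it shows around the bottle). Origin: centre of its underside, 6 mm above the bench; its top is 9 mm above the bench. Which colour lies where varies.
- tray: Grey open tray fixed on the bench to the left or right, 270 mm long (its x axis, roughly away from the robot) by 120 mm wide (y); walls 4 mm thick, 16 mm high in all; inner floor 4 mm above the bench. Origin: centre of its underside, at bench height. Empty at the start; three bottles fit in a row along x, for instance at -80, 0 and +80 mm.
- balance: White laboratory balance fixed on the side opposite the tray. Round steel pan, 100 mm diameter, its flat top 70 mm above the bench, a 52 mm circle marking its middle. Origin: at bench height straight under the pan's centre; x points away from the robot. The housing, 56 mm high, reaches 130 mm to -x (display), 70 mm to +x and 85 mm to either side.
- beaker: Clear glass beaker, bystander, about 50 mm diameter and 60 mm high, standing beyond and to the left of the bottles. Origin at the centre of its underside. To be left alone.
Not all that is in view belongs to the job. Leave any purple look-alike of the part that bears bottle_yellow_mid alone. What is shaped like the part that bears jar_mid but purple is not meant.

How it is judged:
By the outcome, as a careful person would: the job done as asked, in the order asked, and still so for the second after the job is handed in, with the robot touching nothing.
It also fails if it takes over 131 s, if anything falls off the work surface, if the arm or the gripper's body presses on something with over 40 N, if the wrist force passes 120 N, or if a joint passes its speed limit or range.

## Working session

There is one attempt and no reset: what is moved stays moved. The work goes in short steps, each a Python script; the robot and the scene stay as the last script left them, time stands still between calls to the robot, and variables do not carry over. Pictures are saved under pics/ and viewed, at most 14 in all, crops included, and the job is handed in when it is done.

```bash
mkdir -p pics
python3 - <<'E'
from workcell import bot
import cv2,numpy as np
for n in("side","top"):
    c=bot.read_camera(n); cv2.imwrite(f"pics/{n}0.png",c["pixels"])
    print(n,c["fx"],c["fy"],c["cx"],c["cy"],np.round(c["R"],3).tolist(),np.round(c["t"],3))
print(bot.current_tool_rot(),bot.current_clock())
E
```

```text
side 560.8933234747417 560.8933234747417 326.38527118869746 239.0426043608994 [[-0.994, -0.107, -0.017], [-0.056, 0.641, -0.766], [0.093, -0.76, -0.643]] [0.578 0.094 0.973]
top 443.723569203384 443.723569203384 314.1988811082141 239.37953487344905 [[-0.027, -0.999, 0.045], [-0.989, 0.021, -0.145], [0.144, -0.049, -0.988]] [-0.008  0.587  0.722]
[-3.07485736e+00 -6.35849251e-01  4.20469213e-05] 0.1
```

View pics/side0.png

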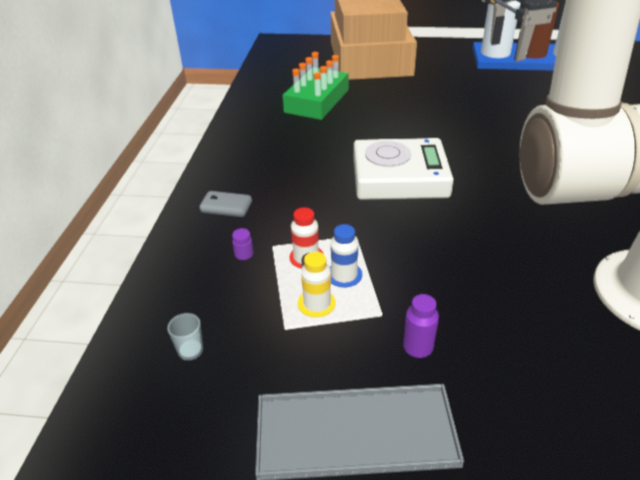

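View pics/top0.png

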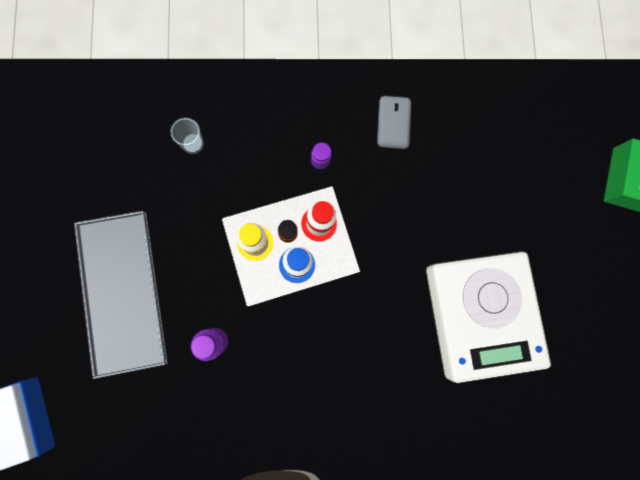

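The side view shows the red, blue and yellow caps at (304,216), (344,233) and (315,260), with the tray at the bottom and the pan at (388,153). The top view has the caps at (322,212), (297,260) and (250,235), the jar lid at (287,231), the tray around (120,295), the pan at (492,298), and purple decoys at (320,155) and (210,345).

```bash
cat > vis.py <<'E'
import cv2,numpy as np
from scipy.optimize import least_squares
HUE={"red":[(0,8),(172,180)],"blue":[(100,125)],"yellow":[(20,35)]}
def ray(c,uv):
    uv=np.atleast_2d(uv).astype(float)
    d=np.c_[(uv[:,0]-c["cx"])/c["fx"],(uv[:,1]-c["cy"])/c["fy"],np.ones(len(uv))]
    R=np.array(c["R"]);return -R.T@np.array(c["t"]),d@R
def plane(c,uv,z):
    o,d=ray(c,uv);return (o+d*((z-o[2])/d[:,2])[:,None])[:,:2]
def tri(c1,p1,c2,p2):
    A=[];b=[]
    for c,p in((c1,p1),(c2,p2)):
        o,d=ray(c,p);d=d[0]/np.linalg.norm(d[0]);P=np.eye(3)-np.outer(d,d);A.append(P);b.append(P@o)
    return np.linalg.lstsq(np.vstack(A),np.hstack(b),rcond=None)[0]
def proj(c,X):
    q=np.array(c["R"])@X+c["t"];return np.array([c["fx"]*q[0]/q[2]+c["cx"],c["fy"]*q[1]/q[2]+c["cy"]])
def cmask(c,col,vmin=90,smin=140):
    h=cv2.cvtColor(c["pixels"],cv2.COLOR_BGR2HSV);m=np.zeros(h.shape[:2],np.uint8)
    for a,b in HUE[col]: m|=cv2.inRange(h,(a,smin,vmin),(b,255,255))
    return m
def comps(m,amin=15):
    n,l,s,ce=cv2.connectedComponentsWithStats(m)
    return [(ce[i],s[i],(l==i).astype(np.uint8)) for i in range(1,n) if s[i,4]>=amin]
def circ(P,r=None):
    # robust circle fit, radius fixed when given
    f=lambda p:np.hypot(P[:,0]-p[0],P[:,1]-p[1])-(r or p[2])
    return least_squares(f,[*P.mean(0)]+([] if r else [0.03]),loss="soft_l1",f_scale=.001).x
E
python3 - <<'E'
from workcell import bot
from vis import *
S,T=bot.read_camera("side"),bot.read_camera("top")
import pickle;pickle.dump((S,T),open("st.pkl","wb"))
for n,c in(("side",S),("top",T)):
    print(n,"cam",(-np.array(c["R"]).T@c["t"]).round(3))
    for k in HUE:
        for ce,s,_ in comps(cmask(c,k)): print(n,k,ce.round(1),s)
h=cv2.cvtColor(T["pixels"],cv2.COLOR_BGR2HSV)
for n,c in(("side",S),("top",T)):
    h=cv2.cvtColor(c["pixels"],cv2.COLOR_BGR2HSV)
    for ce,s,m in comps(cv2.inRange(h,(80,5,70),(130,60,190)),1500): 
        cn=max(cv2.findContours(m,0,2)[0],key=cv2.contourArea);print(n,"grey",ce.round(1),s,cv2.boxPoints(cv2.minAreaRect(cn)).round(1).tolist())
print("hsv tray",h[430,350], cv2.cvtColor(T["pixels"],cv2.COLOR_BGR2HSV)[300,120],"pan T",T["pixels"][298,470],T["pixels"][298,435],"S",S["pixels"][153,372],S["pixels"][145,360], "lid",T["pixels"][231,287])
E
```

```text
side cam [0.489 0.742 0.708]
side red [538.9  42.8] [528  25  21  32 299]
side red [303.4 215.6] [293 207  22  19 331]
side red [304.5 240. ] [291 233  27  14 226]
side red [294.4 260.9] [290 252  12  16  67]
side blue [241.3  26.4] [ 171    0  163   69 7742]
side blue [638.   34.1] [636  24   4  17  42]
side blue [513.3  60.2] [ 473   41   82   30 1161]
side blue [344.1 232.9] [334 224  21  19 320]
side blue [344.5 258.5] [333 252  24  12 176]
side blue [349.3 280.3] [332 268  30  19 129]
side yellow [314.6 261.6] [304 252  22  20 370]
side yellow [316.2 287.4] [303 279  27  15 243]
side yellow [315.5 307.9] [298 295  37  22 263]
top cam [0.476 0.015 0.8  ]
top red [322.4 211.8] [312 201  22  23 383]
top red [316.7 230.2] [301 212  36  29 342]
top blue [297.5 258.8] [287 248  22  22 375]
top blue [295.4 272.9] [279 255  36  28 256]
top blue [538.4 348.6] [536 346   6   6  30]
top blue [461.7 360.6] [459 358   6   6  29]
top blue [ 36.  415.4] [  12  378   42   80 1426]
top yellow [249.8 234.5] [239 224  22  22 388]
top yellow [259.2 248.3] [237 227  36  34 323]
side grey [355.3 432.1] [  255   384   209    96 17103] [[250.10000610351562, 394.3999938964844], [458.3999938964844, 381.79998779296875], [463.70001220703125, 468.1000061035156], [255.3000030517578, 480.70001220703125]]
top grey [393.7 122. ] [ 377   96   34   53 1609] [[376.3999938964844, 147.0], [378.6000061035156, 95.4000015258789], [410.79998779296875, 96.69999694824219], [408.70001220703125, 148.39999389648438]]
top grey [119.5 293.6] [   74   211    93   168 11528] [[69.9000015258789, 220.5], [145.3000030517578, 209.8000030517578], [167.6999969482422, 367.8999938964844], [92.19999694824219, 378.5]]
hsv tray [130  48  16] [106  15 186] pan T [231 226 230] [202 212 212] S [224 221 224] [237 244 243] lid [42 37 39]
```

Run:
```python
from vis import *
import pickle
from scipy.optimize import minimize_scalar
S,T=pickle.load(open("st.pkl","rb"))
def hullpts(m):
    cn=np.vstack(cv2.findContours(m,0,cv2.CHAIN_APPROX_NONE)[0]);return cv2.convexHull(cn)[:,0].astype(float)
def two(ps,pt,z0,r,name):
    f=lambda z:np.linalg.norm(circ(plane(S,ps,z),r)[:2]-circ(plane(T,pt,z),r)[:2])
    z=minimize_scalar(f,bounds=(z0-.04,z0+.04),method="bounded").x
    a,b=circ(plane(S,ps,z0)),circ(plane(T,pt,z0))
    print(name,"z two-view %.4f"%z,"side",circ(plane(S,ps,z0),r).round(4),"free",a.round(4),"top",circ(plane(T,pt,z0),r).round(4),"free",b.round(4))
out={}
for k in HUE:
    near=lambda c,p:[q for q in comps(cmask(c,k,60,110)) if np.hypot(*(q[0]-p))<70]
    s=near(S,(320,250));t=near(T,(285,240))
    caps=min(s,key=lambda q:q[0][1]);pads=max(s,key=lambda q:q[0][1])
    t=sorted(t,key=lambda q:q[0][1])
    # ring may be split in side
    low=[q for q in s if q[0][1]>caps[0][1]+35]
    ms=sum(q[2] for q in low)
    mt=sum(q[2] for q in t[1:])
    print(k,"cap3d",tri(S,caps[0],T,t[0][0]).round(4))
    two(hullpts(ms.astype(np.uint8)),hullpts(mt.astype(np.uint8)),.009,.033,k)
def pan(c,x0,y0,x1,y1):
    p=c["pixels"].astype(int);m=((p[...,0]-p[...,1]>=1)&(p[...,2]-p[...,1]>=1)&(p[...,1]>150)).astype(np.uint8)
    w=np.zeros_like(m);w[y0:y1,x0:x1]=1;m=cv2.morphologyEx(m*w,cv2.MORPH_CLOSE,np.ones((3,3)));q=max(comps(m),key=lambda q:q[1][4]);print(q[0],q[1]);return hullpts(q[2])
two(pan(S,355,135,420,172),pan(T,440,255,530,337),.07,.05,"pan")
g=cv2.cvtColor(T["pixels"],cv2.COLOR_BGR2GRAY);m=cv2.inRange(g[215:250,270:305],0,95);M=np.zeros_like(g);M[215:250,270:305]=m
for q in comps(M):print("lid",q[0],q[1],plane(T,q[0],.05))
# tray corners
for n,c in(("S",S),("T",T)):
    g=cv2.cvtColor(c["pixels"],cv2.COLOR_BGR2GRAY);q=[q for q in comps(cv2.inRange(g,45,255),8000)]
    q=[a for a in q if a[2][(430,350) if n=="S" else (300,120)]]
    h=cv2.convexHull(max(cv2.findContours(q[0][2],0,1)[0],key=cv2.contourArea))
    p=cv2.approxPolyDP(h,12,True)[:,0];print(n,"tray",p.tolist(),plane(c,p,.016).round(3).tolist())
```

```text
red cap3d [ 0.6232 -0.034   0.1027]
red z two-view 0.0113 side [ 0.6655 -0.0067] free [ 0.6267 -0.0305  0.0282] top [ 0.6217 -0.0335] free [ 0.6206 -0.0332  0.032 ]
blue cap3d [0.5481 0.0075 0.1026]
blue z two-view 0.0088 side [0.5493 0.0083] free [0.5465 0.011  0.03  ] top [0.5483 0.0081] free [0.547  0.0084 0.0317]
yellow cap3d [0.5891 0.0821 0.1008]
yellow z two-view 0.0074 side [0.59   0.0839] free [0.5899 0.0844 0.0322] top [0.5893 0.0823] free [0.5885 0.0821 0.0321]
[387.5034642  153.31408776] [366 142  44  24 866]
[491.93220947 297.75107604] [ 463  268   59   60 2788]
pan z two-view 0.0673 side [ 0.4815 -0.3113] free [ 0.4814 -0.311   0.0491] top [ 0.479  -0.3143] free [ 0.479  -0.3144  0.0496]
lid [287.31707317 230.59756098] [278 220  19  22 328] [[0.60176244 0.02329052]]
S tray [[445, 386], [461, 468], [255, 479], [258, 394]] [[0.382, 0.24], [0.368, 0.364], [0.629, 0.404], [0.651, 0.279]]
T tray [[143, 211], [167, 363], [92, 378], [74, 223]] [[0.648, 0.278], [0.384, 0.231], [0.364, 0.354], [0.628, 0.397]]
```

Both views agree: pad height about 9 mm, pan 67 mm, red to yellow 120 mm, jar to blue 60 mm. Next I write the motion helpers and move the first bottle (blue).

```bash
cat > mv.py <<'E'
from workcell import bot
import numpy as np
from scipy.spatial.transform import Rotation as Rn
POS={"red":np.array([.6223,-.0338]),"blue":np.array([.5483,.0080]),"yellow":np.array([.5892,.0824])}
JAR=(POS["red"]+POS["yellow"])/2; PAN=np.array([.480,-.313])
u=POS["yellow"]-POS["red"];u/=np.linalg.norm(u);v=np.array([u[1],-u[0]])
TC=np.array([.507,.3175]);tx=np.array([.987,.160]);ty=np.array([-tx[1],tx[0]])
SLOT={"blue":TC-.08*tx,"yellow":TC,"red":TC+.08*tx}
AX={"blue":u,"red":v,"yellow":v}; HI=.20; ZT=.031
def down(c):
    c=np.r_[c,0]/np.linalg.norm(c);z=np.array([0,0,-1.])
    cand=[Rn.from_matrix(np.c_[np.cross(s*c,z),s*c,z]) for s in(1,-1)]
    cur=Rn.from_rotvec(bot.current_tool_rot());return min(cand,key=lambda r:(r*cur.inv()).magnitude()).as_rotvec()
def over(p,c,hi=HI,v=.35):
    r=down(c);q=bot.current_ee_pos()
    try: bot.line_to([*p,hi],r,v)
    except bot.MotionError as e: print("line:",e); bot.goto([*p,hi],r)
def pick(p,c,z,N=20,op=.85,hi=HI,expect=.52):
    bot.set_gripper(op);over(p,c,hi);bot.line_to([*p,z+.02],None,.25);bot.line_to([*p,z],None,.08)
    bot.set_gripper(0.,N);o=bot.current_opening();print("opening %.3f"%o,"grip",round(bot.current_grip_force(),1))
    assert abs(o-expect)<.06
    bot.line_to([*p,z+.015],None,.08);bot.line_to([*p,hi],None,.25);print("held %.3f"%bot.current_opening())
def place(p,c,z,op=.85,hi=HI):
    over(p,c,hi);bot.line_to([*p,z+.02],None,.25);bot.line_to([*p,z+.004],None,.06)
    f0=bot.current_contact_force()[2]
    for k in range(1,9):
        bot.line_to([*p,z+.004-.001*k],None,.03);df=bot.current_contact_force()[2]-f0
        if abs(df)>1.5:break
    print("down at dz %.1f mm, df %.2f"%(4-k,df))
    bot.set_gripper(op);bot.line_to([*p,z+.03],None,.1);bot.line_to([*p,hi],None,.3)
    print("t %.1f"%bot.current_clock())
E
python3 - <<'E'
from mv import *
k="blue";print(JAR,SLOT)
pick(POS[k],AX[k],.009+ZT);print("t",bot.current_clock())
place(SLOT[k],ty,.004+ZT)
print(bot.current_joints())
E
```

```text
[0.60575 0.0243 ] {'blue': array([0.42804, 0.3047 ]), 'yellow': array([0.507 , 0.3175]), 'red': array([0.58596, 0.3303 ])}
opening 0.518 grip 20.0
held 0.519
t 5.275
down at dz -1.0 mm, df 10.22
t 10.4
[ 3.88371738e-01  4.14209573e-02  1.75367459e+00 -1.34567038e-05
  1.34746664e+00  1.79850088e+00]
```

```bash
sed -i 's/range(1,9)/range(1,15)/; s/\.004-\.001\*k\]/.004-.0005*k]/; s/(4-k,df)/(4-k*.5,df)/' mv.py
python3 - <<'E'
from mv import *
for k in("yellow","red"):
    pick(POS[k],AX[k],.009+ZT);place(SLOT[k],ty,.004+ZT)
bot.line_to([.45,.1,.35],None,.35)
import cv2
for n in("side","top"):cv2.imwrite(f"pics/{n}1.png",bot.read_camera(n)["pixels"])
E
```

```text
opening 0.517 grip 20.0
held 0.518
down at dz 0.0 mm, df 2.41
t 21.4
opening 0.521 grip 20.0
held 0.515
down at dz 0.0 mm, df 1.65
t 32.3
```

View pics/side1.png

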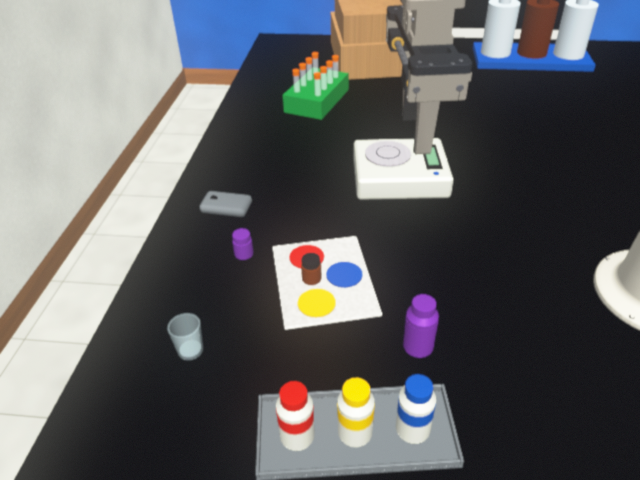

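View pics/top1.png

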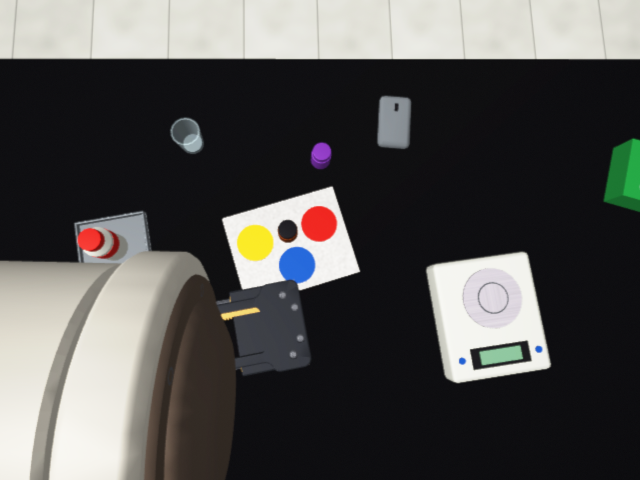

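All three bottles stand upright in the tray, in side view at (295,415), (355,412) and (416,408). The jar is untouched at side (312,268) / top (287,231). The pads are now bare, so I measure pads and jar once more.

Run:
```python
from vis import *
from workcell import bot
S,T=bot.read_camera("side"),bot.read_camera("top")
for k,ps,pt in(("red",(307,257),(319,223)),("blue",(344,274),(297,264)),("yellow",(317,303),(255,242))):
    r=[]
    for c,p in((S,ps),(T,pt)):
        q=min(comps(cmask(c,k,60,110),100),key=lambda q:np.hypot(*(q[0]-p)))
        cn=cv2.convexHull(max(cv2.findContours(q[2],0,1)[0],key=cv2.contourArea))[:,0]
        r.append((q[0],circ(plane(c,cn,.009)).round(4)))
    print(k,"tri",tri(S,r[0][0],T,r[1][0]).round(4),"S",r[0][1],"T",r[1][1])
J=[]
for c,(x,y),sz in((S,(312,262),13),(T,(287,231),17)):
    h=cv2.cvtColor(c["pixels"],cv2.COLOR_BGR2GRAY);M=np.zeros_like(h);M[y-sz:y+sz,x-sz:x+sz]=cv2.inRange(h,0,60)[y-sz:y+sz,x-sz:x+sz]
    q=max(comps(M),key=lambda q:q[1][4]);J.append(q[0]);print(q[0],q[1])
print("lid tri",tri(S,J[0],T,J[1]).round(4))
```

```text
red tri [ 0.6234 -0.033   0.0116] S [ 0.6225 -0.0316  0.0323] T [ 0.621  -0.0332  0.0323]
blue tri [0.548  0.0084 0.007 ] S [0.5484 0.0097 0.0317] T [0.5471 0.0084 0.0319]
yellow tri [0.5895 0.0827 0.0067] S [0.59   0.0839 0.0325] T [0.5887 0.0823 0.0323]Traceback (most recent call last):
  File "<stdin>", line 14, in <module>
ValueError: max() iterable argument is empty
```

Run:
```python
from vis import *
from workcell import bot
S,T=bot.read_camera("side"),bot.read_camera("top")
J=[]
for c,(x,y),sz in((S,(312,262),13),(T,(287,231),17)):
    p=c["pixels"].astype(int);h=p.max(2);d=((h<110)&(p.max(2)-p.min(2)<22)).astype(np.uint8);M=np.zeros_like(d);M[y-sz:y+sz,x-sz:x+sz]=d[y-sz:y+sz,x-sz:x+sz]
    print(p[y-6:y+14:4,x].tolist())
    q=max(comps(M),key=lambda q:q[1][4]);J.append(q[0]);print(q[0],q[1])
print("lid tri",tri(S,J[0],T,J[1]).round(4))
```

```text
[[64, 65, 72], [63, 64, 71], [64, 66, 72], [62, 66, 78], [53, 80, 138]]
[310.35643564 260.99009901] [303 254  16  15 202]
[[36, 32, 34], [39, 34, 36], [41, 36, 38], [37, 34, 37], [26, 41, 77]]
[287.23684211 228.63157895] [278 220  19  19 266]
lid tri [0.6059 0.0234 0.0479]
```

Run:
```python
from mv import *
pick(JAR,u,.012,N=15,op=.75,expect=.39)
place(PAN,u,.076,op=.6)
bot.line_to([.40,.1,.35],None,.35)
import cv2
from vis import *
T=bot.read_camera("top");S=bot.read_camera("side")
cv2.imwrite("pics/top2.png",np.hstack([T["pixels"][230:400,400:580],S["pixels"][90:260,320:500]]).repeat(2,0).repeat(2,1))
```

```text
opening 0.385 grip 15.0
held 0.385
down at dz -0.5 mm, df 6.63
t 43.6
```

View pics/top2.png

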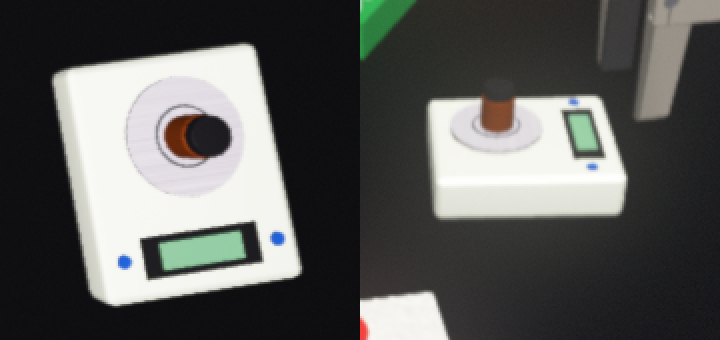

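The jar stands upright inside the pan's middle circle, crop (183,135) left and (497,118) right. Now I return the bottles.

Run:
```python
from mv import *
for k in("red","yellow","blue"):
    pick(SLOT[k],ty,.004+ZT);place(POS[k],AX[k],.009+ZT)
bot.line_to([.40,-.1,.35],None,.35)
bot.goto([.228,-.528,.25],down(ty))
import cv2
from vis import *
T=bot.read_camera("top");S=bot.read_camera("side")
cv2.imwrite("pics/fin.png",np.hstack([T["pixels"][180:320,200:380],S["pixels"][190:330,250:430]]).repeat(2,0).repeat(2,1))
cv2.imwrite("pics/side3.png",S["pixels"])
for k in HUE:
    near=lambda c,p:[q for q in comps(cmask(c,k,60,110)) if np.hypot(*(q[0]-p))<70]
    s=min(near(S,(320,250)),key=lambda q:q[0][1]);t=min(near(T,(285,240)),key=lambda q:q[0][1])
    print(k,tri(S,s[0],T,t[0]).round(4))
print(bot.current_clock())
```

```text
opening 0.519 grip 20.0
held 0.518
down at dz 2.0 mm, df 1.52
t 54.9
opening 0.519 grip 20.0
held 0.522
down at dz -0.5 mm, df 6.19
t 66.1
opening 0.522 grip 20.0
held 0.518
down at dz 0.0 mm, df 2.06
t 76.6
red [ 0.6224 -0.034   0.1025]
blue [0.5481 0.0076 0.1027]
yellow [0.5897 0.0824 0.1005]
79.2167
```

View pics/fin.png

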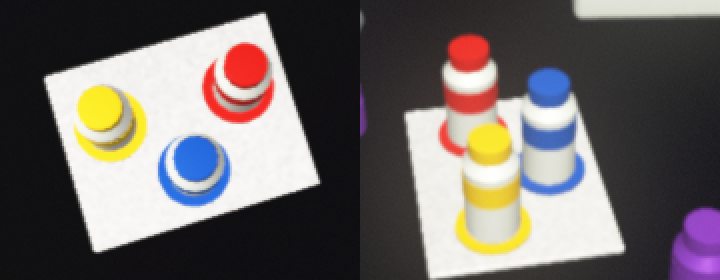

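View pics/side3.png

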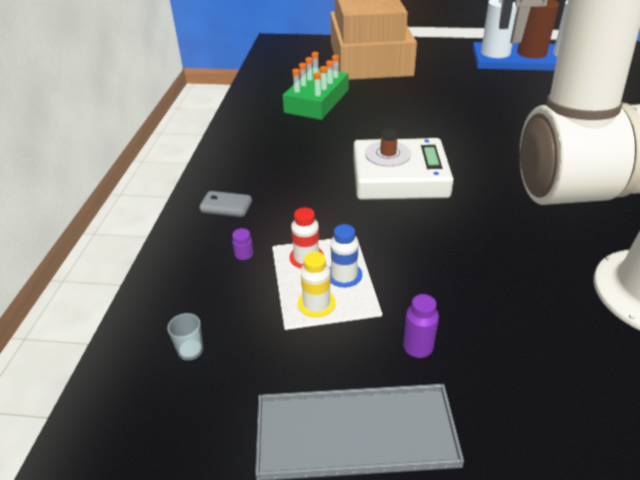

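The three bottles are upright on their own pads, with caps within 1 mm of where they started. The jar is on the pan at (388,145), and the beaker and purple decoys have not moved.

```bash
python3 -c "
from workcell import bot
print(bot.job_done())"
```

```text
the job is handed in; nothing more can be done
None
```

The job is handed in at about 79 s: the jar stands in the middle of the balance pan, each bottle is upright on the pad of its own colour with its cap within 1 mm of where it started, and the beaker and purple look-alikes were left alone.

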